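# Lock the eye stand with its hairpin clip

### The job

Swing the raised clamp plate of the model-eye stand fully down over the post, then push the hairpin clip sideways onto the post, between the plate and the post's head, until it snaps home, and let go of it. The post is spring-mounted and backs away as you push: press slowly, feel for the snap and stop there, never pressing hard against the end of its travel, and leave the bottle and the beaker standing where they are.

Things in the scene. Friction and masses are not known exactly. Their poses are not given: they have to be found in the camera images.
- stand: Holder for a model eye, bolted down: base 250 x 100 x 10 mm; origin on its underside, 115 mm from the post end, x from the post end to the hinge end, z up. On it a carriage with post, white eye block and clamp plate. Side cheeks 62 mm high (inner faces y = +-38, x = -62 to +40 mm) leave only the -x end open, so the clip is pushed on along the stand's +x.
- post (a point): Point on the axis of the upright steel post, at rest, level with the top of the closed plate; in the stand at x -50, z 48 mm. Shank 12 mm thick; its 18 mm head spans 11 to 19 mm above this point; the clip goes on the 11 mm of shank below it. Post and carriage are sprung: pushed along +x they give way up to 31 mm, stiffer if pushed fast, then return; that motion is not measured here.
- clamp_hinge (a point): Middle of the clamp plate's hinge line (carriage at rest), in the stand at x +68, z 46 mm; the line is parallel to the stand's y. The plate, 4 mm thick and centred on this height when closed, runs 151 mm from here to -x, with a window round the eye and a 20 mm hole round the post, 118 mm from the hinge. Its last 23 mm, beyond the post, are a solid tongue 34 mm wide.
- clamp (a joint): Angle of the clamp plate (rad): 0 = closed, level; up to 1.3 with its post end raised. It stays where it is left; a push of a few N turns it.
- clip: Steel hairpin spring clip, 44 g, lying flat on the bench: a dark block to grip, 24 (x) x 16 (y) x 18 (z) mm, and two 5 mm wire legs from it to +x. Origin: centre of the block's underside; x along the legs to their open end, z up. Leg axes 2.5 mm above the underside. A wire loop reaches back to x = -20 mm.
- clip_seat (a point): Centre of the pocket between the legs that fits the 12 mm shank, at the height of the clip's underside, 56 mm from the clip's origin along +x. It lies on the post's axis when the clip is home. Behind it the legs close to a 4 mm gap, which stops the post.
- clip_waist (a point): Narrowest place between the legs (5 mm gap), at the clip's underside, 64 mm from the origin along +x. Beyond it the legs flare to a 20 mm mouth, ends at 82.5 mm. The waist springs apart over the shank under a push of very roughly 8 N along +x, then the force falls suddenly, by about half, as the shank enters the pocket.
- bottle: Amber glass drops bottle, 40 mm in diameter, 85 mm high, standing; origin at the centre of its foot. To be left alone.
- beaker: White beaker, 64 mm in diameter, 75 mm high, standing; origin at the centre of its foot. To be left alone.
There are look-alikes about, which are no part of the job. Leave any brown or turquoise look-alike of the clip alone.

How it is judged:
By the outcome, as a careful person would: the job done as asked, in the order asked, and still so for the second after the job is handed in, with the robot touching nothing.
It also fails if it takes over 72 s, if anything falls off the work surface, if the arm or the gripper's body presses on something with over 40 N, if the wrist force passes 120 N, or if a joint passes its speed limit or range.

### The arm

A 7-joint arm with a two-finger parallel gripper is mounted at the origin on the work surface. World frame = base frame: x ahead of the robot, y to its left, z up, the work surface at z = 0. Lengths are in m, angles in rad, forces in N, time in s.
With the tool pointing down it reaches from about 0.425 to 0.875 m from the base axis. Payload 9.9 kg.
Tool frame: the origin (TCP) lies on the centre line of the jaws, within the pads' length; the fingertips stand 22 mm ahead of it and the grasp point (between the pads) lies 3 mm ahead of it (bot.tip_reach is the distance from the TCP to the fingertips, in m); z points along the fingers, y is the line along which they close (so a half turn about z gives the same grasp; the last joint's range is limited). The gripper opens to 85 mm and grips with 20 to 120 N. Pads are 22 mm wide; open, the fingers measure 114 mm over their backs; the gripper's body (76 mm by 85 mm) begins 54 mm behind the grasp point. The pads swing forward as they close: fully open they stand 13 mm farther back than shut.
Start: joints at [-1.398, 0.576, 0.025, 1.437, -0.015, 1.129, -0.057], TCP at [0.171, 0.653, 0.253] pointing down, gripper open.
Joint ranges: [-2.76, 2.76], [-0.34, 2.15], [-1.52, 1.57], [0.19, 2.46], [-1.09, 4.23], [0.17, 1.99], [-2.82, 2.82]. Speed limits (rad/s): [2.22, 2.22, 3.01, 3.01, 3.14, 3.14, 3.14].

### API

Orientations are given as a rotation vector (axis times angle).
In Python, from plant import bot gives the robot as it stands.
- The arm moves only by the shell command python3 -m pendant 'ROWS' [FORCE]. ROWS is JSON, a list of rows, each an object with "hand": the opening, from -1 (shut) to 1 (fully open); "dp": the shift along the tool's x, y, z in mm, a list of three; "dr": the turn, a rotation vector about the tool's x, y, z in units of 6 degrees (1.0 is 6 degrees), a list of three. In form: [{"hand": hand, "dp": [dx, dy, dz], "dr": [wx, wy, wz]}, ...]. A call has 1 to 10 rows; each row shifts and turns the commanded pose from where the row before left it, along the tool's axes as they then stand; what a row does not reach is not made up. A row lasts 1/10 s, in which the tool goes at most 50 mm and 8.59 degrees, less where a joint would pass 70% of its speed; a pose out of reach is approached as far as the arm can. A call with a gripper value outside its range is refused whole. The fingers move at their own pace and stop on an object; FORCE is the grip in N (left out, the last holds). Time passes only in rows, so rows that do not move let the fingers close. It gives the time, the measured TCP pose, the force, the opening and the grip force at its end, in the units of the state.
- bot.get_state(): the state, without advancing time (a new reading comes with each control period).
- bot.read_camera(name): name is "scene" or "top"; returns a dict with "pixels" (384x512x3 uint8, blue, green, red), "intrinsics" (3x3 intrinsics, pixels), "position" and "orientation" of the camera in the world. Camera axes: x right, y up, looking along -z (the intrinsics and any distortion apply to the point x, -y, -z); pixel columns grow to the right and rows downward; lengths in m; the calibration is good to about 2 mm. A picture is of the moment at which its call begins. There is no depth.
- bot.finish_job(): hands the job in; it is judged then, once.
The state is a dict: "time": time; "qpos": joint angles; "qvel": joint speeds; "joint_torque": joint torques, N m; "tcp_pos": TCP position; "eef_rot": TCP orientation; "ft_force": force on the tool from outside, world axes, zero at the start; "ft_torque": the same for the moment, N m; "grip_width": opening from 0.0 (shut) to 1.0 (fully open); "finger_force": force on a finger pad.
Only numpy, scipy, OpenCV 4.12 (cv2) and the standard library are available. Lean on these libraries where they do the work, as an engineer would, in place of code of your own. Each camera call takes 0.05 s, during which the arm holds its last target. There are 200 camera calls.

## Working session

There is one attempt and no reset: what is moved stays moved. The work goes in short steps, Python scripts to look and compute and a shell command to move; the robot and the scene stay as the last step left them, time stands still between calls to the robot, and variables do not carry over. Pictures are saved under pics/ and viewed, at most 10 in all, crops included, and the job is handed in when it is done.

```bash
mkdir -p pics; ls
cat > h.py <<'E'
from plant import bot
import numpy as np, cv2
from scipy.spatial.transform import Rotation as R
def cam(n):
    c=bot.read_camera(n); return c
def rot(c):
    o=np.array(c['orientation'],float)
    return o if o.shape==(3,3) else (R.from_rotvec(o).as_matrix() if o.size==3 else R.from_quat(o).as_matrix())
def px2w(c,u,v,z):
    K=np.array(c['intrinsics']); d=np.linalg.inv(K)@[u,v,1]; d=rot(c)@(d*[1,-1,-1]); p=np.array(c['position'])
    return p+d*(z-p[2])/d[2]
def w2px(c,P):
    q=rot(c).T@(np.array(P)-c['position']); q=np.array(c['intrinsics'])@(q*[1,-1,-1]); return q[:2]/q[2]
E
python3 - <<'E'
from h import *
for n in('scene','top'):
    c=cam(n); print(n,{k:(np.round(c[k],3).tolist()) for k in c if k!='pixels'})
    cv2.imwrite(f'pics/{n}0.png',cv2.resize(c['pixels'],(800,600),interpolation=cv2.INTER_CUBIC))
print(bot.get_state())
E
```

```text
pics
scene {'intrinsics': [[396.436, 0.0, 257.309], [0.0, 396.436, 186.558], [0.0, 0.0, 1.0]], 'position': [1.154, 0.424, 0.791], 'orientation': [0.444, 0.826, 2.013]}
top {'intrinsics': [[406.718, 0.0, 255.626], [0.0, 406.718, 188.524], [0.0, 0.0, 1.0]], 'position': [0.324, 0.056, 1.281], 'orientation': [0.154, -0.167, -1.676]}
{'time': 0.1, 'qpos': array([-1.39779543,  0.5764251 ,  0.02485397,  1.43782338, -0.0150107 ,
        1.12898038, -0.05654871]), 'qvel': array([-0.00048658, -0.00219341,  0.00118334, -0.00116818, -0.00079218,
        0.00088004, -0.00158664]), 'joint_torque': array([ 6.52860064e-03, -7.67306685e+01,  2.25838557e+00, -2.86608410e+01,
        1.60314760e-02,  8.64038011e-03, -9.20202325e-06]), 'tcp_pos': array([0.17134017, 0.65251301, 0.25254464]), 'eef_rot': array([-4.02300114e-01, -3.11560697e+00,  2.27238069e-03]), 'ft_force': array([0.30253676, 0.52655624, 0.25261221]), 'ft_torque': array([ 0.0127521 , -0.0204075 , -0.01252635]), 'finger_force': 0.0, 'grip_width': 0.9982524163628422}
```

View pics/scene0.png

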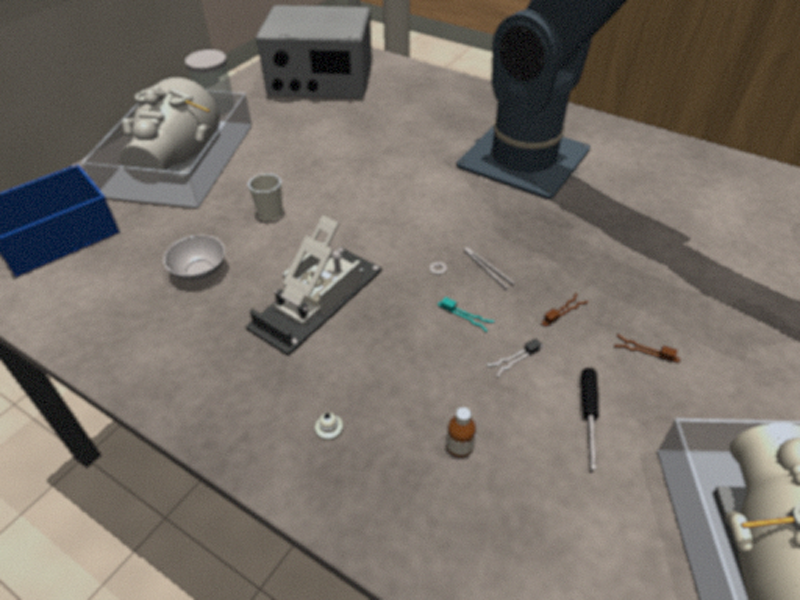

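View pics/top0.png

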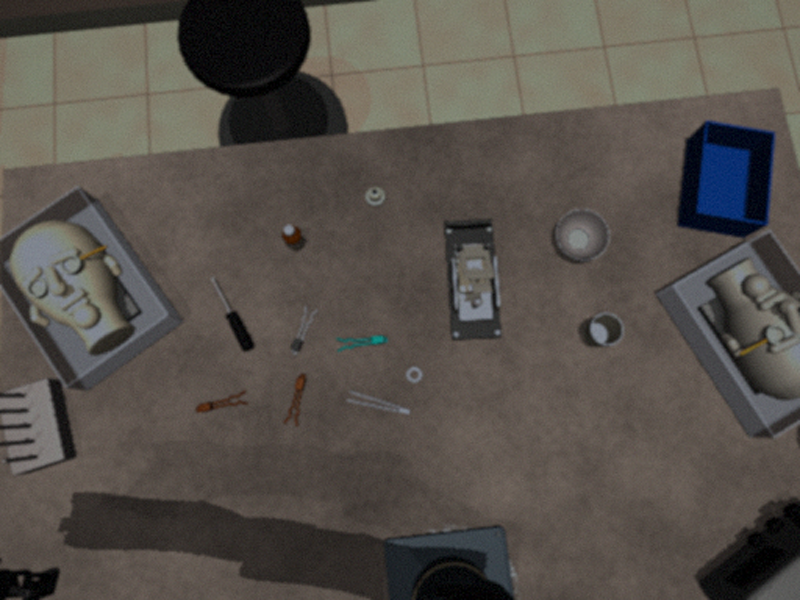

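The scene shows the steel clip with its dark block at (533,346) and legs toward (495,365). In the top view its block is at (298,346). The look-alikes are turquoise (top 375,341) and two brown (222,402; 297,398). The grey wire one with the dark block fits. The stand is at top (472,280), post end toward the robot, with the plate raised. Next I take enlarged crops.

Run:
```python
from h import *
t=cam('top')['pixels']; s=cam('scene')['pixels']
f=lambda im,x,y,w,h:cv2.resize(im[y:y+h,x:x+w],(400,300*1),interpolation=cv2.INTER_CUBIC)
# top clip crop (170..220,190..227.5); stand
a=f(t,165,190,60,45); b=f(t,270,136,112,84); c=f(s,300,205,60,45); d=f(s,150,135,112,84)
cv2.imwrite('pics/crop1.png',np.vstack([np.hstack([a,b]),np.hstack([c,d])]))
```

```text
(no output)
```

View pics/crop1.png

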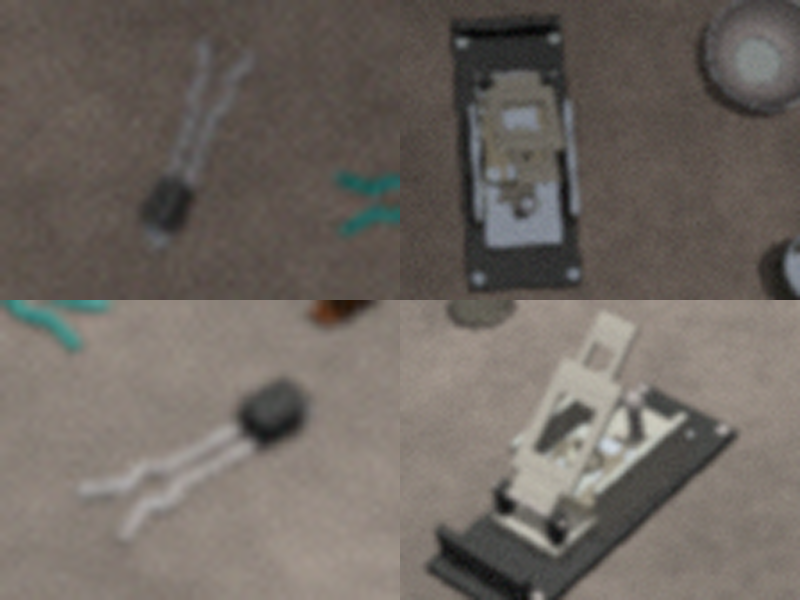

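Run:
```python
from h import *
T=cam('top');S=cam('scene')
def p(n,c,pts,z):
    for q in pts: print(n,np.round(px2w(c,*q,z)*1000,1))
p('Tblock',T,[(189.9,220.75)],.014);p('Tmouth',T,[(199.1,197.5)],.004)
p('Sblock',S,[(341.2,220.75)],.010);p('Smouth',S,[(315.3,236.8)],.004)
p('Tstand corners',T,[(284.8,140.8),(314.8,140.8),(320.7,215.8),(289.6,217.2)],.010)
p('Thead',T,[(305,193.4)],.067)
p('Sstand post-end right',S,[(243.8,172)],.010);p('Sstand hinge left',S,[(158.4,210.6)],.010)
p('bottle foot T',T,[(187,152)],.04);p('beaker T',T,[(386,211)],.04)
```

```text
Tblock [501.9 246.9  14. ]
Tmouth [574.4 213.4   4. ]
Sblock [499.5 252.3  10. ]
Smouth [576.  218.4   4. ]
Tstand corners [729.6 -81.4  10. ]
Tstand corners [ 718.7 -178.7   10. ]
Tstand corners [ 472.3 -162.7   10. ]
Tstand corners [478.8 -65.   10. ]
Thead [ 538.8 -115.3   67. ]
Sstand post-end right [483.1 -57.5  10. ]
Sstand hinge left [ 723.8 -163.5   10. ]
bottle foot T [717.9 234.9  40. ]
beaker T [ 461.2 -359.2   40. ]
```

```bash
cat >> h.py <<'E'
yaw=np.deg2rad(-3.7); O=np.array([.5903,-.1213,0]); Rs=R.from_euler('z',yaw).as_matrix()
def s2w(x,y,z): return O+Rs@np.array([x,y,z])/1000
def w2s(P): return Rs.T@(np.array(P)-O)*1000
def plane(c,u,v,ys):  # ray with stand plane y=ys (mm)
    a=px2w(c,u,v,0.); p=np.array(c['position']); A=w2s(a);B=w2s(p); k=(ys-A[1])/(B[1]-A[1]); return A+k*(B-A)
E
python3 - <<'E'
from h import *
T=cam('top');S=cam('scene')
print('S hinge+y corner',px2w(S,184.3,224,.005)*1000,'model',s2w(135,50,5)*1000)
print('tongue end',plane(S,211,140,0))
t=plane(S,211,140,0); print(np.hypot(68-t[0],t[2]-46), np.arctan2(t[2]-46,68-t[0]))
for th in(.9,1.0,1.1,1.2,1.3):
    P=s2w(68-151*np.cos(th),0,46+151*np.sin(th)); print(th,w2px(S,P),w2px(T,P))
for P in [(-115,50,10),(135,50,10),(135,-50,10),(-115,-50,10),(-50,0,67),(-50,0,48)]: print(P,w2px(S,s2w(*P)).round(1),w2px(T,s2w(*P)).round(1))
print(bot.tip_reach)
E
```

```text
S hinge+y corner [719.29001629 -80.58717685   5.        ] model [728.24522388 -80.1160807    5.        ]
tongue end [-51.02258401   0.         139.00872678]
151.05296674573626 0.6633195012759805
0.9 [203.54104279 137.23856636] [309.29532803 177.83402805]
1.0 [199.87963129 136.95477531] [309.37196174 172.86014248]
1.1 [195.95331387 137.23895204] [309.37049519 167.66285378]
1.2 [191.7978856  138.11016844] [309.28996955 162.31126679]
1.3 [187.45523212 139.58019936] [309.130818   156.87857676]
(-115, 50, 10) [242.8 170.3] [289.3 217.2]
(135, 50, 10) [181.9 225.2] [284.5 141.2]
(135, -50, 10) [154.3 207.6] [315.  139.9]
(-115, -50, 10) [216.3 156.7] [321.  215.8]
(-50, 0, 67) [213.1 160.8] [305.8 192.8]
(-50, 0, 48) [213.7 166. ] [305.1 194. ]
0.022
```

```bash
python3 -m pendant '[{"hand":-1,"dp":[0,0,0],"dr":[0,0,-0.92]},{"hand":-1,"dp":[0,0,0],"dr":[0,0,-0.92]},{"hand":-1,"dp":[-30,-25,0],"dr":[0,0,0]},{"hand":-1,"dp":[-30,-25,0],"dr":[0,0,0]},{"hand":-1,"dp":[-30,-25,0],"dr":[0,0,0]},{"hand":-1,"dp":[-30,-25,0],"dr":[0,0,0]}]'; python3 -c "
from h import *
s=bot.get_state();print(s['qpos'].round(2),w2s(s['tcp_pos']).round(1),R.from_rotvec(s['eef_rot']).as_matrix().round(3))"
```

```text
time: 1.0
tcp_pos: [0.2858, 0.5442, 0.2534]
eef_rot: [0.1, 3.14, 0.0]
ft_force: [0.3, 0.6, 0.3]
grip_width: 0.003
finger_force: 0.0
[-1.15  0.48 -0.02  1.61  0.01  1.05  0.33] [-346.8  644.5  253.4] [[-0.998  0.064  0.   ]
 [ 0.064  0.998  0.   ]
 [-0.     0.    -1.   ]]
```

```bash
python3 -m pendant '[{"hand":-1,"dp":[-25,-40,0],"dr":[0,0,0]},{"hand":-1,"dp":[-25,-40,0],"dr":[0,0,0]},{"hand":-1,"dp":[-25,-40,0],"dr":[0,0,0]},{"hand":-1,"dp":[-25,-40,0],"dr":[0,0,0]},{"hand":-1,"dp":[-20,-40,0],"dr":[0,0,0]},{"hand":-1,"dp":[-20,-40,0],"dr":[0,0,0]},{"hand":-1,"dp":[-20,-40,0],"dr":[0,0,0]},{"hand":-1,"dp":[-20,-40,0],"dr":[0,0,0]},{"hand":-1,"dp":[-20,-40,0],"dr":[0,0,0]},{"hand":-1,"dp":[-20,-40,0],"dr":[0,0,0]}]';  python3 -c "
from h import *
s=bot.get_state();print(s['qpos'].round(2),w2s(s['tcp_pos']).round(1),R.from_rotvec(s['eef_rot']).as_matrix().round(3))"
```

```text
time: 2.0
tcp_pos: [0.4792, 0.1304, 0.2536]
eef_rot: [0.101, 3.139, 0.001]
ft_force: [0.8, 0.4, 0.6]
grip_width: -0.001
finger_force: 0.0
[-0.42  0.31  0.08  1.9  -0.03  0.93  1.18] [-127.1  244.   253.6] [[-0.998  0.064  0.001]
 [ 0.064  0.998  0.   ]
 [-0.001  0.    -1.   ]]
```

```bash
python3 -m pendant '[{"hand":-1,"dp":[-11,-40,0],"dr":[0,0,0]},{"hand":-1,"dp":[-11,-40,0],"dr":[0,0,0]},{"hand":-1,"dp":[-11,-40,0],"dr":[0,0,0]},{"hand":-1,"dp":[-11,-40,0],"dr":[0,0,0]},{"hand":-1,"dp":[-11,-40,0],"dr":[0,0,0]},{"hand":-1,"dp":[-11,-40,0],"dr":[0,0,0]},{"hand":-1,"dp":[0,0,25],"dr":[0,0,0]},{"hand":-1,"dp":[0,0,25],"dr":[0,0,0]},{"hand":-1,"dp":[0,0,0],"dr":[0,0,0]}]';  python3 - <<'E'
from h import *
s=bot.get_state();p=s['tcp_pos'];print(w2s(p).round(1))
T=cam('top');S=cam('scene'); tip=p-[0,0,.022]
print('tip px S',w2px(S,tip),'T',w2px(T,tip))
f=lambda im,x,y,w,h:cv2.resize(im[y:y+h,x:x+w],(400,450),interpolation=cv2.INTER_CUBIC)
cv2.imwrite('pics/p4.png',np.hstack([f(S['pixels'],160,100,96,108),f(T['pixels'],264,130,80,90)]))
E
```

```text
time: 2.9
tcp_pos: [0.5275, -0.1116, 0.2009]
eef_rot: [-0.101, -3.135, -0.001]
ft_force: [-0.1, 0.7, 0.3]
grip_width: -0.0
finger_force: 0.0
[-63.3   5.6 200.9]
tip px S [214.45663069 126.08931479] T [308.91545855 189.91935005]
```

View pics/p4.png

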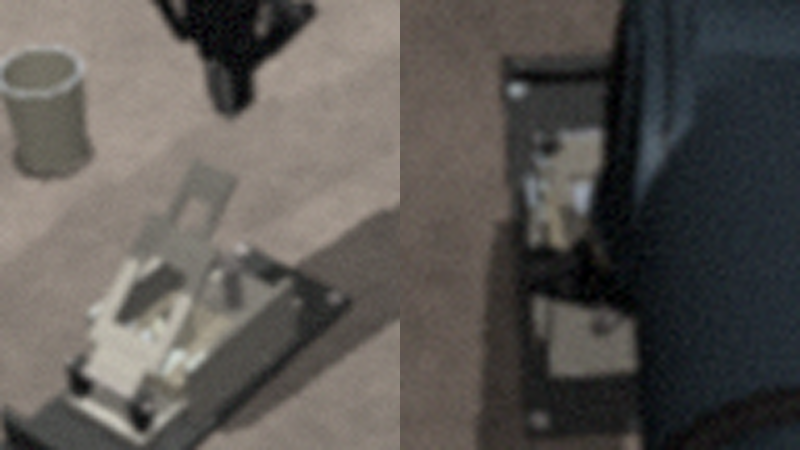

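Scene crop shows the fingertip at about (215,127), matching the predicted (214,126), so the scene calibration is good. The tongue end is at about (212,141), right below it. Now pressing the plate down.

```bash
python3 -m pendant '[{"hand":-1,"dp":[0,-3,15],"dr":[0,0,0]},{"hand":-1,"dp":[0,0,15],"dr":[0,0,0]},{"hand":-1,"dp":[1,0,8],"dr":[0,0,0]},{"hand":-1,"dp":[1,0,8],"dr":[0,0,0]},{"hand":-1,"dp":[1,0,8],"dr":[0,0,0]},{"hand":-1,"dp":[1,0,8],"dr":[0,0,0]},{"hand":-1,"dp":[1,0,8],"dr":[0,0,0]},{"hand":-1,"dp":[1,0,8],"dr":[0,0,0]},{"hand":-1,"dp":[1,0,8],"dr":[0,0,0]}]'; python3 -m pendant '[{"hand":-1,"dp":[2,0,8],"dr":[0,0,0]},{"hand":-1,"dp":[2,0,8],"dr":[0,0,0]},{"hand":-1,"dp":[2,0,6],"dr":[0,0,0]}]'; python3 -c "
from h import *
s=bot.get_state();print(w2s(s['tcp_pos']).round(1))"
```

```text
time: 3.9
tcp_pos: [0.5219, -0.1142, 0.1167]
eef_rot: [-0.101, -3.14, 0.0]
ft_force: [0.6, -0.1, 0.3]
grip_width: -0.0
finger_force: 0.0
time: 4.2
tcp_pos: [0.5156, -0.1138, 0.0945]
eef_rot: [-0.101, -3.139, -0.0]
ft_force: [0.8, 0.3, -0.7]
grip_width: -0.001
finger_force: 0.0
[-75.    2.7  94.5]
```

Run:
```python
from h import *
S=cam('scene')
cv2.imwrite('pics/p5.png',cv2.resize(S['pixels'][100:208,160:256],(533,600),interpolation=cv2.INTER_CUBIC))
```

```text
(no output)
```

View pics/p5.png

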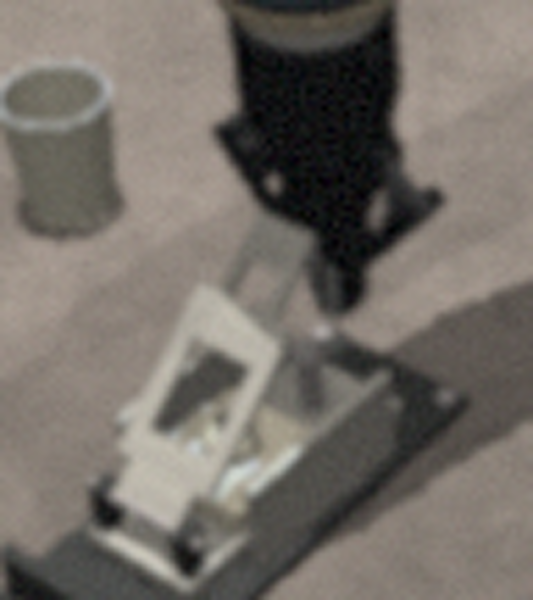

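The tongue end is still raised, at about (211,140). The finger went down just in front of it and missed the edge, touching nothing. I go back up, move 30 mm toward the hinge and press again.

```bash
python3 -m pendant '[{"hand":-1,"dp":[0,0,-30],"dr":[0,0,0]},{"hand":-1,"dp":[0,0,-35],"dr":[0,0,0]},{"hand":-1,"dp":[0,0,-30],"dr":[0,0,0]},{"hand":-1,"dp":[-15,-1,0],"dr":[0,0,0]},{"hand":-1,"dp":[-15,-1,0],"dr":[0,0,0]},{"hand":-1,"dp":[0,0,10],"dr":[0,0,0]},{"hand":-1,"dp":[0,0,8],"dr":[0,0,0]},{"hand":-1,"dp":[2,0,8],"dr":[0,0,0]},{"hand":-1,"dp":[2,0,6],"dr":[0,0,0]},{"hand":-1,"dp":[2,0,6],"dr":[0,0,0]}]'; python3 -c "
from h import *
s=bot.get_state();print(w2s(s['tcp_pos']).round(1))"
```

```text
time: 5.25
tcp_pos: [0.5388, -0.1173, 0.1515]
eef_rot: [-0.101, -3.139, -0.0]
ft_force: [-2.1, 1.3, 2.1]
grip_width: 0.001
finger_force: 1.1
[-51.7   0.7 151.5]
```

```bash
python3 -m pendant '[{"hand":-1,"dp":[3,0,6],"dr":[0,0,0]},{"hand":-1,"dp":[3,0,6],"dr":[0,0,0]},{"hand":-1,"dp":[3,0,6],"dr":[0,0,0]},{"hand":-1,"dp":[3,0,6],"dr":[0,0,0]},{"hand":-1,"dp":[3,0,6],"dr":[0,0,0]},{"hand":-1,"dp":[3,0,6],"dr":[0,0,0]},{"hand":-1,"dp":[2,0,6],"dr":[0,0,0]},{"hand":-1,"dp":[2,0,6],"dr":[0,0,0]},{"hand":-1,"dp":[2,0,6],"dr":[0,0,0]}]'; python3 -c "
from h import *
s=bot.get_state();print(w2s(s['tcp_pos']).round(1))"
```

```text
time: 6.15
tcp_pos: [0.5159, -0.1158, 0.0978]
eef_rot: [0.101, 3.14, -0.0]
ft_force: [0.3, 0.8, 1.1]
grip_width: 0.002
finger_force: 0.3
[-74.6   0.7  97.8]
```

```bash
python3 -m pendant '[{"hand":-1,"dp":[2,0,5],"dr":[0,0,0]},{"hand":-1,"dp":[0,0,5],"dr":[0,0,0]},{"hand":-1,"dp":[0,0,5],"dr":[0,0,0]},{"hand":-1,"dp":[0,0,5],"dr":[0,0,0]},{"hand":-1,"dp":[0,0,3],"dr":[0,0,0]}]'; python3 -m pendant '[{"hand":-1,"dp":[0,0,2],"dr":[0,0,0]},{"hand":-1,"dp":[0,0,1],"dr":[0,0,0]}]';python3 -m pendant '[{"hand":-1,"dp":[0,0,1],"dr":[0,0,0]}]'
```

```text
time: 6.65
tcp_pos: [0.5137, -0.1156, 0.0748]
eef_rot: [-0.101, -3.139, -0.0]
ft_force: [-0.3, 0.7, 0.1]
grip_width: 0.001
finger_force: 0.4
time: 6.85
tcp_pos: [0.5139, -0.1156, 0.0721]
eef_rot: [-0.101, -3.14, 0.0]
ft_force: [-0.3, 0.2, 1.1]
grip_width: 0.002
finger_force: 0.3
time: 6.95
tcp_pos: [0.514, -0.1156, 0.0713]
eef_rot: [0.101, 3.14, -0.0]
ft_force: [-0.7, -1.4, 0.4]
grip_width: 0.001
finger_force: 0.3
```

```bash
python3 -m pendant '[{"hand":-1,"dp":[0,0,1],"dr":[0,0,0]},{"hand":-1,"dp":[0,0,0.5],"dr":[0,0,0]}]';python3 -m pendant '[{"hand":-1,"dp":[0,0,0.7],"dr":[0,0,0]},{"hand":-1,"dp":[0,0,0.3],"dr":[0,0,0]}]'
```

```text
time: 7.15
tcp_pos: [0.5141, -0.1157, 0.07]
eef_rot: [0.101, 3.14, -0.0]
ft_force: [-0.2, 0.5, 6.2]
grip_width: -0.001
finger_force: 3.0
time: 7.35
tcp_pos: [0.5146, -0.1157, 0.0696]
eef_rot: [0.101, 3.138, -0.0]
ft_force: [-0.5, -0.1, 13.0]
grip_width: 0.0
finger_force: 6.5
```

Run:
```python
from h import *
S=cam('scene')
cv2.imwrite('pics/p6.png',cv2.resize(S['pixels'][100:208,160:256],(533,600),interpolation=cv2.INTER_CUBIC))
```

```text
(no output)
```

View pics/p6.png

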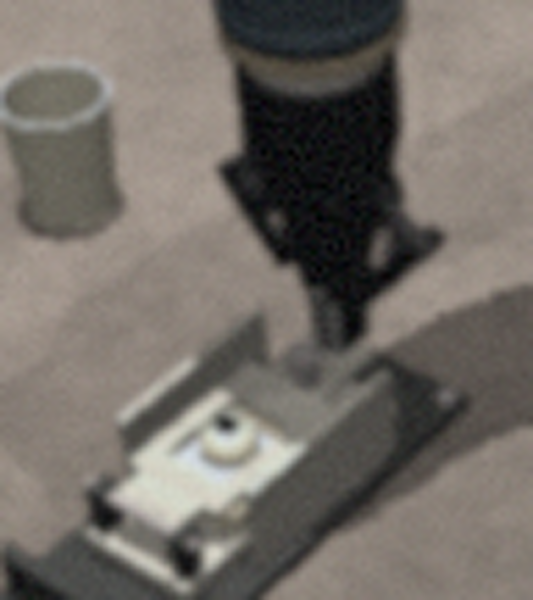

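The plate is closed and level at tip height 47.6 mm with a firm stop, and the post head shows through at about (214,165). Now to the clip.

```bash
python3 -m pendant '[{"hand":-1,"dp":[0,0,-10],"dr":[0,0,0]},{"hand":-1,"dp":[0,0,-35],"dr":[0,0,0]},{"hand":-1,"dp":[0,0,-40],"dr":[0,0,0]},{"hand":0.2,"dp":[5,40,-10],"dr":[0,0,0]},{"hand":0.2,"dp":[5,40,0],"dr":[0,0,0]},{"hand":0.2,"dp":[5,40,0],"dr":[0,0,0]},{"hand":0.2,"dp":[5,40,0],"dr":[0,0,0]},{"hand":0.2,"dp":[5,40,0],"dr":[0,0,0]},{"hand":0.2,"dp":[5,40,0],"dr":[0,0,0]},{"hand":0.2,"dp":[5,40,0],"dr":[0,0,0]}]' && python3 -m pendant '[{"hand":0.2,"dp":[3,40,0],"dr":[0,0,0]},{"hand":0.2,"dp":[0,40,0],"dr":[0,0,0]},{"hand":0.2,"dp":[0,0,0],"dr":[0,0,1.16]},{"hand":0.2,"dp":[0,0,0],"dr":[0,0,1.16]},{"hand":0.2,"dp":[0,0,0],"dr":[0,0,1.16]},{"hand":0.2,"dp":[0,0,0],"dr":[0,0,0]}]'
python3 - <<'E'
from h import *
T=cam('top');S=cam('scene');s=bot.get_state()
M=R.from_rotvec(s['eef_rot']).as_matrix();print(s['tcp_pos'],np.rad2deg(np.arctan2(-M[1,0],-M[0,0])))
f=lambda im,x,y,w,h:cv2.resize(im[y:y+h,x:x+w],(400,300),interpolation=cv2.INTER_CUBIC)
cv2.imwrite('pics/p7.png',np.vstack([np.hstack([f(S['pixels'],180,135,80,60),f(T['pixels'],264,136,112,84)]),np.hstack([f(S['pixels'],290,190,80,60),f(T['pixels'],165,170,80,60)])]))
E
```

```text
time: 8.4
tcp_pos: [0.4966, 0.1676, 0.1644]
eef_rot: [0.101, 3.139, 0.0]
ft_force: [1.0, 0.5, -0.7]
grip_width: 0.602
finger_force: 0.0
time: 9.0
tcp_pos: [0.4989, 0.2463, 0.1641]
eef_rot: [0.67, 3.069, -0.0]
ft_force: [-1.2, 1.7, -0.2]
grip_width: 0.592
finger_force: 0.0
[0.49899645 0.24614845 0.1640733 ] -24.335506603234297
```

View pics/p7.png

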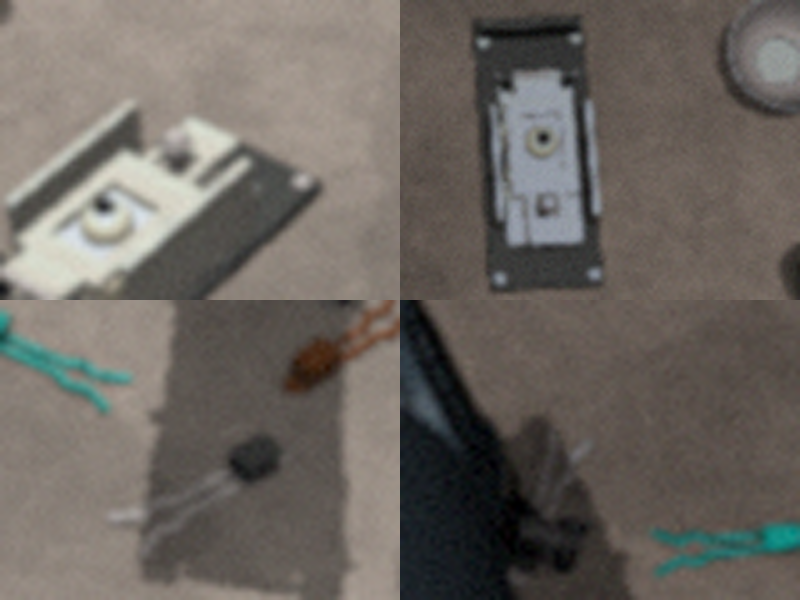

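The scene crop puts the block at (340.6,221.4), under the gripper. The stand reads about 4 mm further to +y than my model. I shift slightly, descend and grip.

```bash
python3 -m pendant '[{"hand":0.2,"dp":[1,3.5,40],"dr":[0,0,0]},{"hand":0.2,"dp":[0,0,40],"dr":[0,0,0]},{"hand":0.2,"dp":[0,0,30],"dr":[0,0,0]},{"hand":0.2,"dp":[0,0,15],"dr":[0,0,0]},{"hand":0.2,"dp":[0,0,10],"dr":[0,0,0]},{"hand":0.2,"dp":[0,0,4],"dr":[0,0,0]},{"hand":0.2,"dp":[0,0,0],"dr":[0,0,0]}]' 60; python3 -m pendant '[{"hand":-1,"dp":[0,0,0],"dr":[0,0,0]},{"hand":-1,"dp":[0,0,0],"dr":[0,0,0]},{"hand":-1,"dp":[0,0,0],"dr":[0,0,0]},{"hand":-1,"dp":[0,0,0],"dr":[0,0,0]},{"hand":-1,"dp":[0,0,0],"dr":[0,0,0]}]' 60
```

```text
time: 9.8
tcp_pos: [0.4998, 0.2496, 0.025]
eef_rot: [0.667, 3.07, 0.0]
ft_force: [0.0, 0.8, 0.2]
grip_width: 0.601
finger_force: 0.0
time: 10.3
tcp_pos: [0.5, 0.2499, 0.0258]
eef_rot: [0.667, 3.069, 0.002]
ft_force: [-0.2, -0.7, 6.1]
grip_width: 0.169
finger_force: 59.0
```

```bash
python3 -m pendant '[{"hand":-1,"dp":[0,0,-10],"dr":[0,0,0]},{"hand":-1,"dp":[0,0,-30],"dr":[0,0,0]},{"hand":-1,"dp":[0,0,-35],"dr":[0,0,0]},{"hand":-1,"dp":[0,0,-25],"dr":[0,0,-1.15]},{"hand":-1,"dp":[0,0,0],"dr":[0,0,-1.15]},{"hand":-1,"dp":[0,0,0],"dr":[0,0,-1.15]},{"hand":-1,"dp":[4,-36,0],"dr":[0,0,0]},{"hand":-1,"dp":[4,-36,0],"dr":[0,0,0]},{"hand":-1,"dp":[4,-36,0],"dr":[0,0,0]},{"hand":-1,"dp":[4,-36,0],"dr":[0,0,0]}]' 60; python3 -m pendant '[{"hand":-1,"dp":[4,-36,0],"dr":[0,0,0]},{"hand":-1,"dp":[4,-36,0],"dr":[0,0,0]},{"hand":-1,"dp":[4,-36,0],"dr":[0,0,0]},{"hand":-1,"dp":[4,-36,0],"dr":[0,0,0]},{"hand":-1,"dp":[4,-36,0],"dr":[0,0,0]},{"hand":-1,"dp":[4,-36,0],"dr":[0,0,0]},{"hand":-1,"dp":[0,0,0],"dr":[0,0,0]}]' 60;  python3 -c "
from h import *
s=bot.get_state();M=R.from_rotvec(s['eef_rot']).as_matrix();print(w2s(s['tcp_pos']).round(1),np.rad2deg(np.arctan2(-M[1,0],-M[0,0])),M.round(3))"
```

```text
time: 11.3
tcp_pos: [0.4736, 0.1057, 0.1257]
eef_rot: [0.105, 3.139, 0.0]
ft_force: [1.0, -0.6, -0.5]
grip_width: 0.17
finger_force: 58.7
time: 12.0
tcp_pos: [0.4342, -0.1119, 0.1257]
eef_rot: [0.117, 3.139, -0.004]
ft_force: [1.4, 0.2, -0.0]
grip_width: 0.168
finger_force: 58.8
[-156.3   -0.7  125.7] -4.276511365792285 [[-0.997  0.075  0.001]
 [ 0.075  0.997 -0.002]
 [-0.001 -0.002 -1.   ]]
```

```bash
python3 -m pendant '[{"hand":-1,"dp":[0,4.5,20],"dr":[0,0,-0.1]},{"hand":-1,"dp":[0,0,20],"dr":[0,0,0]},{"hand":-1,"dp":[0,0,8],"dr":[0,0,0]},{"hand":-1,"dp":[0,0,0],"dr":[0,0,0]}]' 60
python3 - <<'E'
from h import *
T=cam('top');S=cam('scene');s=bot.get_state()
print(w2s(s['tcp_pos']).round(1))
f=lambda im,x,y,w,h:cv2.resize(im[y:y+h,x:x+w],(400,400),interpolation=cv2.INTER_CUBIC)
cv2.imwrite('pics/p8.png',np.hstack([f(S['pixels'],190,125,60,60),f(T['pixels'],275,175,60,60)]))
E
```

```text
time: 12.4
tcp_pos: [0.4354, -0.102, 0.0764]
eef_rot: [-0.088, -3.139, -0.0]
ft_force: [0.1, 1.2, -0.4]
grip_width: 0.172
finger_force: 58.8
[-155.2    9.    77.4]
```

View pics/p8.png

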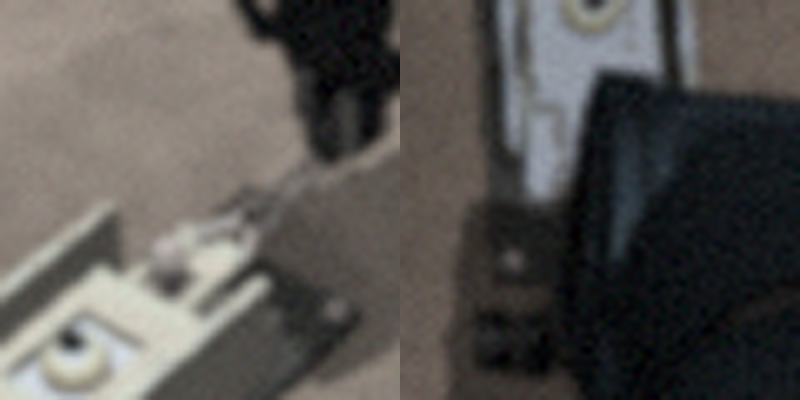

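Run:
```python
from h import *
S=cam('scene');s=bot.get_state();t=w2s(s['tcp_pos']);print(t.round(1))
g=lambda *P:((w2px(S,s2w(*P))+[.75,.8]-[205,145])*16).round(0)
for y in(-12.5,0,12.5): print('tip',y,g(t[0]+82.5,t[1]+y,53.5))
for y in(0,4,8): print('head top c',y,g(-50,y,67),'tongue corners',g(-83,y+17,48),g(-83,y-17,48))
cv2.imwrite('pics/p9.png',cv2.resize(S['pixels'][145:181,205:253],(768,576),interpolation=cv2.INTER_CUBIC))
```

```text
[-155.     9.    77.5]
tip -12.5 [217. 247.]
tip 0 [272. 275.]
tip 12.5 [328. 303.]
head top c 0 [141. 266.] tongue corners [348. 284.] [200. 208.]
head top c 4 [159. 276.] tongue corners [366. 293.] [217. 217.]
head top c 8 [177. 285.] tongue corners [384. 302.] [235. 226.]
```

View pics/p9.png

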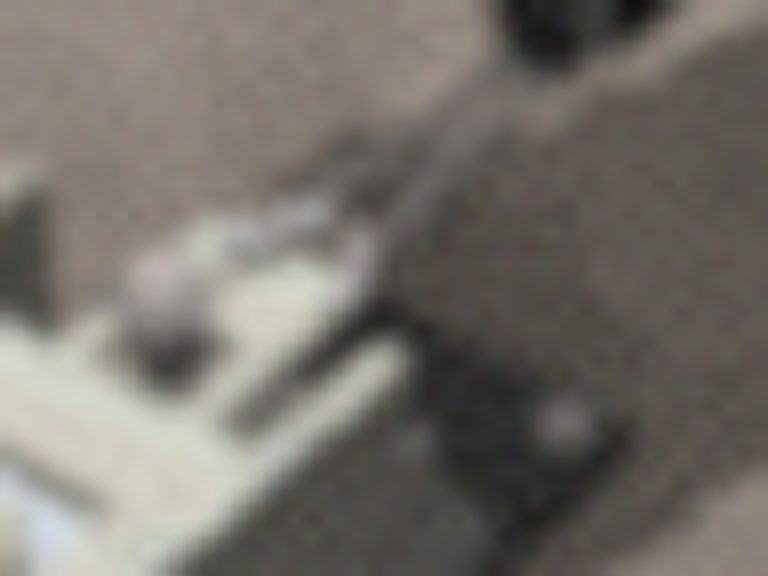

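The crop shows the head centre near (165,275) and the leg tips near (235,250) and (350,280). The clip axis is therefore about 5 mm too far to +y, so I shift it and advance to just before contact.

```bash
python3 -m pendant '[{"hand":-1,"dp":[0,-5,0.7],"dr":[0,0,0]},{"hand":-1,"dp":[0,0,0],"dr":[0,0,0]},{"hand":-1,"dp":[-4,0,0],"dr":[0,0,0]},{"hand":-1,"dp":[-4,0,0],"dr":[0,0,0]},{"hand":-1,"dp":[-4,0,0],"dr":[0,0,0]},{"hand":-1,"dp":[-3,0,0],"dr":[0,0,0]},{"hand":-1,"dp":[-2,0,0],"dr":[0,0,0]},{"hand":-1,"dp":[0,0,0],"dr":[0,0,0]}]' 80;  python3 -c "
from h import *
s=bot.get_state();M=R.from_rotvec(s['eef_rot']).as_matrix();print(w2s(s['tcp_pos']).round(1),np.rad2deg(np.arctan2(-M[1,0],-M[0,0])),s['ft_force'])"
```

```text
time: 13.35
tcp_pos: [0.4528, -0.1083, 0.076]
eef_rot: [0.089, 3.14, -0.0]
ft_force: [-0.5, 0.2, 0.3]
grip_width: 0.159
finger_force: 83.2
[-138.1    4.1   76. ] -3.2453318881428284 [-0.45161427  0.21311468  0.29152244]
```

```bash
python3 -m pendant '[{"hand":-1,"dp":[-2,0,-0.5],"dr":[0,0,0]},{"hand":-1,"dp":[-2,0,0],"dr":[0,0,0]},{"hand":-1,"dp":[-1,0,0],"dr":[0,0,0]},{"hand":-1,"dp":[-1,0,0],"dr":[0,0,0]},{"hand":-1,"dp":[-1,0,0],"dr":[0,0,0]}]'; python3 -m pendant '[{"hand":-1,"dp":[-1,0,0],"dr":[0,0,0]},{"hand":-1,"dp":[-1,0,0],"dr":[0,0,0]},{"hand":-1,"dp":[-1,0,0],"dr":[0,0,0]}]';python3 -m pendant '[{"hand":-1,"dp":[-1,0,0],"dr":[0,0,0]},{"hand":-1,"dp":[-1,0,0],"dr":[0,0,0]},{"hand":-1,"dp":[-1,0,0],"dr":[0,0,0]}]'
```

```text
time: 13.85
tcp_pos: [0.4594, -0.1088, 0.0766]
eef_rot: [-0.09, -3.14, 0.0]
ft_force: [-1.0, -0.2, 0.0]
grip_width: 0.161
finger_force: 83.3
time: 14.15
tcp_pos: [0.4621, -0.1092, 0.0765]
eef_rot: [-0.09, -3.14, 0.0]
ft_force: [-2.6, -3.1, -0.7]
grip_width: 0.16
finger_force: 83.3
time: 14.45
tcp_pos: [0.4652, -0.1093, 0.0765]
eef_rot: [-0.09, -3.14, 0.0]
ft_force: [-2.8, -3.1, -0.6]
grip_width: 0.161
finger_force: 83.3
```

Contact has started with a sideways force of -3 N, so the clip is slightly too far to +y. I ease it toward -y.

```bash
python3 -m pendant '[{"hand":-1,"dp":[0,-1,0],"dr":[0,0,0]},{"hand":-1,"dp":[0,-1,0],"dr":[0,0,0]}]'; python3 -m pendant '[{"hand":-1,"dp":[0,-1,0],"dr":[0,0,0]},{"hand":-1,"dp":[0,0,0],"dr":[0,0,0]}]'
```

```text
time: 14.65
tcp_pos: [0.4657, -0.1109, 0.0766]
eef_rot: [0.088, 3.14, 0.0]
ft_force: [0.0, -1.2, 0.9]
grip_width: 0.163
finger_force: 83.3
time: 14.85
tcp_pos: [0.4659, -0.1119, 0.0767]
eef_rot: [0.088, 3.139, 0.0]
ft_force: [-0.2, -0.3, -0.8]
grip_width: 0.163
finger_force: 83.3
```

Sideways force is gone. Pushing slowly along +x.

```bash
for i in 1; do :; done; python3 -m pendant '[{"hand":-1,"dp":[-1,0,0],"dr":[0,0,0]},{"hand":-1,"dp":[-1,0,0],"dr":[0,0,0]},{"hand":-1,"dp":[-1,0,0],"dr":[0,0,0]}]'|sed -n '2p;4p'; python3 -m pendant '[{"hand":-1,"dp":[-1,0,0],"dr":[0,0,0]},{"hand":-1,"dp":[-1,0,0],"dr":[0,0,0]}]'|sed -n '2p;4p'; python3 -m pendant '[{"hand":-1,"dp":[-1,0,0],"dr":[0,0,0]},{"hand":-1,"dp":[-1,0,0],"dr":[0,0,0]}]'|sed -n '2p;4p'; python3 -m pendant '[{"hand":-1,"dp":[-1,0,0],"dr":[0,0,0]},{"hand":-1,"dp":[-1,0,0],"dr":[0,0,0]}]'|sed -n '2p;4p'
```

```text
tcp_pos: [0.4678, -0.1121, 0.0765]
ft_force: [-2.7, 0.3, -0.2]
tcp_pos: [0.4696, -0.1123, 0.0764]
ft_force: [-4.3, 0.8, 0.2]
tcp_pos: [0.4717, -0.1124, 0.0764]
ft_force: [-4.5, -0.6, 0.4]
tcp_pos: [0.4739, -0.1125, 0.0765]
ft_force: [-4.8, 0.2, -0.1]
```

```bash
python3 -m pendant '[{"hand":-1,"dp":[-1,0,0],"dr":[0,0,0]},{"hand":-1,"dp":[-1,0,0],"dr":[0,0,0]}]'|sed -n '2p;4p'; python3 -m pendant '[{"hand":-1,"dp":[-1,0,0],"dr":[0,0,0]},{"hand":-1,"dp":[-1,0,0],"dr":[0,0,0]}]'|sed -n '2p;4p'; python3 -m pendant '[{"hand":-1,"dp":[-1,0,0],"dr":[0,0,0]},{"hand":-1,"dp":[-1,0,0],"dr":[0,0,0]}]'|sed -n '2p;4p'; python3 -m pendant '[{"hand":-1,"dp":[-1,0,0],"dr":[0,0,0]}]'|sed -n '2p;4p'
```

```text
tcp_pos: [0.4759, -0.1127, 0.0765]
ft_force: [-5.5, 0.2, -0.1]
tcp_pos: [0.4778, -0.1127, 0.0765]
ft_force: [-5.5, -0.3, -0.2]
tcp_pos: [0.4796, -0.1128, 0.0764]
ft_force: [-6.3, 0.9, -1.6]
tcp_pos: [0.4805, -0.1129, 0.0764]
ft_force: [-5.6, 1.0, -0.7]
```

```bash
python3 -m pendant '[{"hand":-1,"dp":[-1,0,0],"dr":[0,0,0]}]'|sed -n '2p;4p'; python3 -m pendant '[{"hand":-1,"dp":[-1,0,0],"dr":[0,0,0]}]'|sed -n '2p;4p'; python3 -m pendant '[{"hand":-1,"dp":[-1,0,0],"dr":[0,0,0]}]'|sed -n '2p;4p'; python3 -m pendant '[{"hand":-1,"dp":[-1,0,0],"dr":[0,0,0]}]'|sed -n '2p;4p'
```

```text
tcp_pos: [0.4814, -0.1129, 0.0764]
ft_force: [-6.3, 0.1, -0.5]
tcp_pos: [0.4823, -0.113, 0.0764]
ft_force: [-6.6, 0.1, 0.2]
tcp_pos: [0.4831, -0.113, 0.0763]
ft_force: [-7.1, -0.4, 0.3]
tcp_pos: [0.484, -0.1131, 0.0763]
ft_force: [-7.9, 0.1, 0.4]
```

```bash
python3 -m pendant '[{"hand":-1,"dp":[-1,0,0],"dr":[0,0,0]}]'|sed -n '2p;4p'; python3 -m pendant '[{"hand":-1,"dp":[-1,0,0],"dr":[0,0,0]}]'|sed -n '2p;4p'
```

```text
tcp_pos: [0.4849, -0.1132, 0.0763]
ft_force: [-7.7, 0.5, -0.2]
tcp_pos: [0.4858, -0.1132, 0.0763]
ft_force: [-7.4, 0.9, -1.1]
```

```bash
python3 -m pendant '[{"hand":-1,"dp":[-1,0,0],"dr":[0,0,0]}]'|sed -n '2p;4p'; python3 -m pendant '[{"hand":-1,"dp":[-1,0,0],"dr":[0,0,0]}]'|sed -n '2p;4p'
```

```text
tcp_pos: [0.4867, -0.1133, 0.0762]
ft_force: [-8.1, 0.1, -0.5]
tcp_pos: [0.4876, -0.1133, 0.0762]
ft_force: [-8.0, 0.5, 0.3]
```

```bash
python3 -m pendant '[{"hand":-1,"dp":[-1,0,0],"dr":[0,0,0]}]'|sed -n '2p;4p'; python3 -m pendant '[{"hand":-1,"dp":[-1,0,0],"dr":[0,0,0]}]'|sed -n '2p;4p'
```

```text
tcp_pos: [0.4885, -0.1133, 0.0762]
ft_force: [-8.3, 0.2, 0.3]
tcp_pos: [0.4893, -0.1134, 0.0761]
ft_force: [-8.9, 0.0, 0.5]
```

```bash
python3 -m pendant '[{"hand":-1,"dp":[-1,0,0],"dr":[0,0,0]}]'|sed -n '2p;4p'; python3 -m pendant '[{"hand":-1,"dp":[-1,0,0],"dr":[0,0,0]}]'|sed -n '2p;4p'
```

```text
tcp_pos: [0.4902, -0.1135, 0.0761]
ft_force: [-9.6, -0.8, 0.0]
tcp_pos: [0.4911, -0.1135, 0.0761]
ft_force: [-9.9, 1.0, -0.2]
```

```bash
python3 -m pendant '[{"hand":-1,"dp":[-1,0,0],"dr":[0,0,0]}]'|sed -n '2p;4p'; python3 -m pendant '[{"hand":-1,"dp":[-1,0,0],"dr":[0,0,0]}]'|sed -n '2p;4p'
```

```text
tcp_pos: [0.492, -0.1136, 0.0761]
ft_force: [-10.3, -0.3, 0.5]
tcp_pos: [0.4929, -0.1136, 0.076]
ft_force: [-10.5, -0.1, 0.7]
```

```bash
python3 -m pendant '[{"hand":-1,"dp":[-1,0,0],"dr":[0,0,0]}]'|sed -n '2p;4p'
```

```text
tcp_pos: [0.4938, -0.1136, 0.076]
ft_force: [-10.8, 1.7, -0.1]
```

```bash
python3 -m pendant '[{"hand":-1,"dp":[-1,0,0],"dr":[0,0,0]}]'|sed -n '2p;4p'
```

```text
tcp_pos: [0.4946, -0.1137, 0.076]
ft_force: [-10.6, 1.2, 0.4]
```

```bash
python3 -m pendant '[{"hand":-1,"dp":[-1,0,0],"dr":[0,0,0]}]'|sed -n '2p;4p'
```

```text
tcp_pos: [0.4955, -0.1138, 0.0759]
ft_force: [-11.1, 0.2, 0.3]
```

```bash
python3 -m pendant '[{"hand":-1,"dp":[-1,0,-0.2],"dr":[0,0,0]}]'|sed -n '2p;4p'
```

```text
tcp_pos: [0.4964, -0.1138, 0.0761]
ft_force: [-11.1, 0.2, 0.1]
```

```bash
python3 -m pendant '[{"hand":-1,"dp":[-1,0,0],"dr":[0,0,0]}]'|sed -n '2p;4p'
```

```text
tcp_pos: [0.4973, -0.1139, 0.0761]
ft_force: [-10.6, 0.4, 0.1]
```

```bash
python3 -m pendant '[{"hand":-1,"dp":[-1,0,0],"dr":[0,0,0]}]'|sed -n '2p;4p'
```

```text
tcp_pos: [0.4982, -0.1139, 0.076]
ft_force: [-11.7, -0.3, -0.4]
```

```bash
python3 -m pendant '[{"hand":-1,"dp":[-1,0,0],"dr":[0,0,0]}]'|sed -n '2p;4p'
```

```text
tcp_pos: [0.4991, -0.114, 0.076]
ft_force: [-12.2, 0.4, -0.7]
```

```bash
python3 -m pendant '[{"hand":-1,"dp":[-1,0,0],"dr":[0,0,0]}]'|sed -n '2p;4p'
```

```text
tcp_pos: [0.4999, -0.1141, 0.076]
ft_force: [-12.0, 0.1, 0.1]
```

```bash
python3 -m pendant '[{"hand":-1,"dp":[-1,0,0],"dr":[0,0,0]}]'|sed -n '2p;4p'
```

```text
tcp_pos: [0.501, -0.1141, 0.076]
ft_force: [-11.4, -0.0, -1.4]
```

```bash
python3 -m pendant '[{"hand":-1,"dp":[-0.7,0,0],"dr":[0,0,0]}]'|sed -n '2p;4p'
```

```text
tcp_pos: [0.5025, -0.1142, 0.0761]
ft_force: [-8.1, 0.0, -0.6]
```

```bash
python3 -m pendant '[{"hand":-1,"dp":[-0.7,0,0],"dr":[0,0,0]}]'|sed -n '2p;4p'
```

```text
tcp_pos: [0.5049, -0.1144, 0.0765]
ft_force: [1.5, 0.6, -0.5]
```

The force fell from 12 N to about 0, which is the snap. I hold still and read.

```bash
python3 -m pendant '[{"hand":-1,"dp":[0,0,0],"dr":[0,0,0]}]'|sed -n '2p;4p';python3 -m pendant '[{"hand":-1,"dp":[0,0,0],"dr":[0,0,0]},{"hand":-1,"dp":[0,0,0],"dr":[0,0,0]}]'
```

```text
tcp_pos: [0.5066, -0.1145, 0.077]
ft_force: [-3.6, -0.8, 1.3]
time: 19.25
tcp_pos: [0.5049, -0.1143, 0.0767]
eef_rot: [-0.089, -3.139, -0.0]
ft_force: [-5.4, -0.8, -0.7]
grip_width: 0.162
finger_force: 83.3
```

The force settled at 5.4 N, about half, so the clip is home. I back off slowly with the spring until the force is gone.

```bash
python3 -m pendant '[{"hand":-1,"dp":[2,0,0],"dr":[0,0,0]},{"hand":-1,"dp":[2,0,0],"dr":[0,0,0]},{"hand":-1,"dp":[2,0,0],"dr":[0,0,0]},{"hand":-1,"dp":[2,0,0],"dr":[0,0,0]}]'|sed -n '2p;4p';python3 -m pendant '[{"hand":-1,"dp":[1,0,0],"dr":[0,0,0]},{"hand":-1,"dp":[1,0,0],"dr":[0,0,0]},{"hand":-1,"dp":[1,0,0],"dr":[0,0,0]},{"hand":-1,"dp":[0,0,0],"dr":[0,0,0]}]'|sed -n '2p;4p'
```

```text
tcp_pos: [0.498, -0.114, 0.0769]
ft_force: [-1.4, 0.2, -1.1]
tcp_pos: [0.4943, -0.1137, 0.0768]
ft_force: [-4.0, -0.7, 1.2]
```

```bash
python3 -m pendant '[{"hand":-1,"dp":[1,0,0],"dr":[0,0,0]},{"hand":-1,"dp":[1,0,0],"dr":[0,0,0]},{"hand":-1,"dp":[1,0,0],"dr":[0,0,0]},{"hand":-1,"dp":[1,0,0],"dr":[0,0,0]},{"hand":-1,"dp":[0,0,0],"dr":[0,0,0]}]'|sed -n '2p;4p';python3 -m pendant '[{"hand":-1,"dp":[1,0,0],"dr":[0,0,0]},{"hand":-1,"dp":[1,0,0],"dr":[0,0,0]},{"hand":-1,"dp":[0,0,0],"dr":[0,0,0]}]'|sed -n '2p;4p'
```

```text
tcp_pos: [0.4905, -0.1135, 0.0768]
ft_force: [-3.0, -1.4, 0.1]
tcp_pos: [0.4886, -0.1134, 0.0768]
ft_force: [-1.9, -0.6, -0.9]
```

```bash
python3 -m pendant '[{"hand":-1,"dp":[1,0,0],"dr":[0,0,0]},{"hand":-1,"dp":[1,0,0],"dr":[0,0,0]},{"hand":-1,"dp":[0,0,0],"dr":[0,0,0]}]'|sed -n '2p;4p'
```

```text
tcp_pos: [0.4866, -0.1133, 0.0768]
ft_force: [-1.2, -0.1, -0.2]
```

```bash
python3 -m pendant '[{"hand":-1,"dp":[1,0,0],"dr":[0,0,0]},{"hand":-1,"dp":[1,0,0],"dr":[0,0,0]},{"hand":-1,"dp":[0,0,0],"dr":[0,0,0]}]'|sed -n '2p;4p';python3 -m pendant '[{"hand":-1,"dp":[0.5,0,0.7],"dr":[0,0,0]},{"hand":-1,"dp":[0.5,0,0.7],"dr":[0,0,0]},{"hand":-1,"dp":[0,0,0.6],"dr":[0,0,0]},{"hand":-1,"dp":[0,0,0],"dr":[0,0,0]}]'|sed -n '2p;4p'
```

```text
tcp_pos: [0.4846, -0.1132, 0.0768]
ft_force: [-0.6, -1.2, 0.4]
tcp_pos: [0.4835, -0.1131, 0.0747]
ft_force: [0.7, -0.2, 0.4]
```

Force is about zero at the rest position, as predicted. Letting go, then straight up and clear.

```bash
python3 -m pendant '[{"hand":-0.5,"dp":[0,0,0],"dr":[0,0,0]},{"hand":-0.4,"dp":[0,0,0],"dr":[0,0,0]},{"hand":-0.1,"dp":[0,0,0],"dr":[0,0,0]},{"hand":0.2,"dp":[0,0,0],"dr":[0,0,0]},{"hand":0.2,"dp":[0,0,0],"dr":[0,0,0]},{"hand":0.2,"dp":[0,0,-10],"dr":[0,0,0]},{"hand":0.2,"dp":[0,0,-30],"dr":[0,0,0]},{"hand":0.2,"dp":[0,0,-40],"dr":[0,0,0]},{"hand":0.2,"dp":[0,0,-40],"dr":[0,0,0]},{"hand":0.2,"dp":[0,40,0],"dr":[0,0,0]}]';python3 -m pendant '[{"hand":0.2,"dp":[0,40,0],"dr":[0,0,0]},{"hand":0.2,"dp":[0,40,0],"dr":[0,0,0]},{"hand":0.2,"dp":[0,40,0],"dr":[0,0,0]},{"hand":0.2,"dp":[0,40,0],"dr":[0,0,0]},{"hand":0.2,"dp":[0,40,0],"dr":[0,0,0]},{"hand":0.2,"dp":[0,0,0],"dr":[0,0,0]}]'
python3 - <<'E'
from h import *
T=cam('top');S=cam('scene')
f=lambda im,x,y,w,h:cv2.resize(im[y:y+h,x:x+w],(400,600),interpolation=cv2.INTER_CUBIC)
cv2.imwrite('pics/p10.png',np.hstack([f(S['pixels'],195,125,52,78),f(T['pixels'],276,165,52,78)]))
E
```

```text
time: 22.85
tcp_pos: [0.4881, -0.0781, 0.2003]
eef_rot: [0.102, 3.131, -0.005]
ft_force: [1.6, 0.7, -1.3]
grip_width: 0.596
finger_force: 0.0
time: 23.45
tcp_pos: [0.4971, 0.133, 0.1955]
eef_rot: [0.077, 3.14, 0.005]
ft_force: [-0.1, 0.4, -0.7]
grip_width: 0.6
finger_force: 0.0
```

View pics/p10.png

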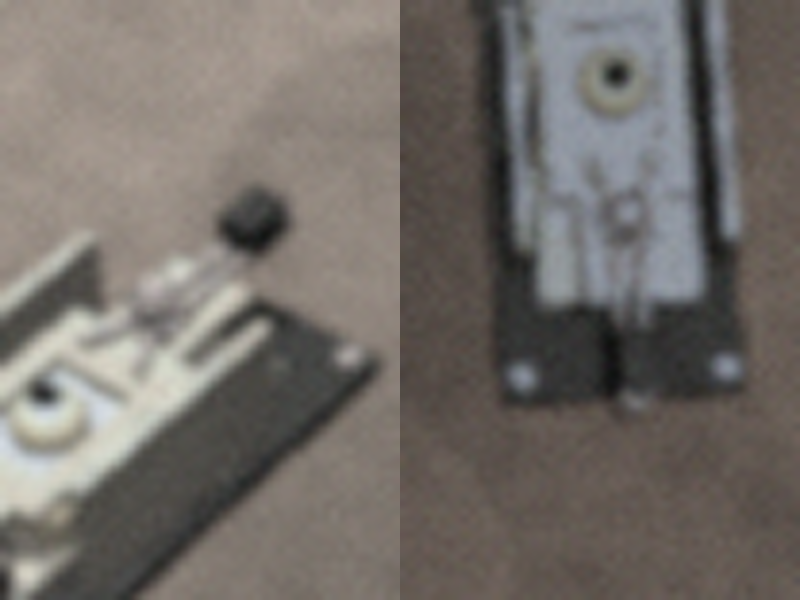

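The last look shows the clip on the post: in the top crop the head is at (627,210), the legs run past it on both sides to (600,160) and (650,160), and the block overhangs the stand end. The plate is flat and the gripper is clear.

```bash
python3 -c "
from plant import bot
print(bot.finish_job())"
```

```text
the job is handed in; nothing more can be done
None
```

I closed the clamp plate, pushed the steel clip onto the post until it snapped home, let go with the gripper clear, and handed the job in at about 23.5 s; no verdict came back.

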